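Nest the round desk pots, set the odd one apart

ROBOT

A 6-joint arm with a two-finger parallel gripper is mounted at the origin on a cart in front of the work surface, level with it; the furniture and walls round the work are solid. World frame = base frame: x ahead of the robot, y to its left, z up, the work surface at z = 0. Lengths are in m, angles in rad, forces in N, time in s.
With the tool pointing down it reaches from about 0.35 to 0.8 m from the base axis. Payload 7.3 kg.
Tool frame: the origin (TCP) lies midway between the tips of the shut fingers; the grasp point (between the pads) lies 19 mm behind it; z points along the fingers, y is the line along which they close (so a half turn about z gives the same grasp; the last joint's range is limited). The gripper opens to 85 mm and grips with 20 to 120 N. Pads are 22 mm wide; open, the fingers measure 114 mm over their backs; the gripper's body (76 mm by 85 mm) begins 54 mm behind the grasp point. The pads swing forward as they close: fully open they stand 13 mm farther back than shut.
Start: joints at [-1.32, 0.342, 1.524, -0, 1.275, -0.146], TCP at [0.203, -0.484, 0.231] pointing down, gripper open.
Joint ranges: [-2.53, 2.53], [-0.77, 2.02], [0.04, 2.7], [-1, 4.14], [0.28, 2.66], [-3.11, 3.11]. Speed limits (rad/s): [2.57, 2.57, 3.14, 3.14, 3.14, 3.14].

INTERFACE

Orientations are given as a 3x3 rotation matrix whose columns are the frame's x, y, z axes.
In Python, from plant import robot, viewer gives the robot as it stands.
- The arm moves only by the tool carry_out, never from a script. Its argument "steps" is text: rows parted by semicolons, each of 5 numbers parted by spaces: the closure, from 0 (fully open) to 1 (shut), then the shift along the tool's x, y, z as a fraction of full scale, then the turn about the tool's z as a fraction of full scale. In form: hand x y z turn; .... A call has 1 to 20 rows; each row shifts and turns the commanded pose from where the row before left it, along the tool's axes as they then stand; what a row does not reach is not made up. Full scale, the value 1, is 30 mm for a shift and 6 degrees for a turn. A row lasts 1/12 s, in which the tool goes at most 41.7 mm and 7.16 degrees, less where a joint would pass 70% of its speed; a pose out of reach is approached as far as the arm can. A call with a number of a shift or a turn outside -1 to 1 is refused whole. A call with a gripper value outside its range is refused whole. The fingers move at their own pace and stop on an object; "squeeze" is the grip in N (left out, the last holds). Time passes only in rows, so rows that do not move let the fingers close. It gives the time, the measured TCP pose, the force, the opening and the grip force at its end, in the units of the state.
- robot.sense(): the state, without advancing time (a new reading comes with each control period).
- viewer.grab_frame(name): name is "scene" or "top" or "wrist"; returns a dict with "frame" (480x640x3 uint8, red, green, blue), "vfov" (degrees; the focal length in pixels is half the picture's height over the tangent of half this angle, whatever the lens; pixels are square), "cx", "cy" (the principal point, pixels), "dist_coeffs" ([k1, k2, p1, p2, k3] as OpenCV has them; the pictures are not rectified), "rvec" (rotation vector, rad) and "tvec" (3), from world to camera coordinates, as OpenCV has them. Camera axes: x right, y down, z forward; pixel columns grow to the right and rows downward; lengths in m; the calibration is good to about 2 mm. A picture is of the moment at which its call begins. There is no depth.
- robot.hand_in(): hands the job in; it is judged then, once.
The state is a dict: "t": time; "qpos": joint angles; "joint_vel": joint speeds; "tau": joint torques, N m; "eef_pos": TCP position; "ee_rot": TCP orientation; "contact_force": force on the tool from outside, world axes, zero at the start; "ft_torque": the same for the moment, N m; "width": finger opening in m; "gripper_force": force on a finger pad.
Only numpy, scipy, OpenCV 4.12 (cv2) and the standard library are available. Lean on these libraries where they do the work, as an engineer would, in place of code of your own. Each camera call takes 0.05 s, during which the arm holds its last target. There are 200 camera calls.

TASK

Put the desk pots away: nest the two loose round pots, in either order, into the grey round pot that already stands in a tray, so that the three make one straight stack, each pushed fully home. The square pot does not nest: stand it upright in the other, empty tray. Keep every pot upright, let go of everything and leave the other desk things where they are.

Things in the scene. Friction and masses are not known exactly. Their poses are not given: they have to be found in the camera images.
- pot_grey: Grey round pot, open top, 95 mm high, 80-170 g, standing in tray_stack, bottom of the stack. Foot tapers from 36 mm diameter at the bottom to 52 mm at a flat shoulder 55 mm up; above it a straight collar, 64 mm outside, 59 mm mouth, up to the rim. A like pot drops in with 2 mm play until its shoulder sits on this rim, its origin then 40 mm above this one's. Origin: centre of underside, z up.
- pot_orange: Orange round pot, open top, 95 mm high, 80-170 g, loose on the worktop. Foot tapers from 36 mm diameter at the bottom to 52 mm at a flat shoulder 55 mm up; above it a straight collar, 64 mm outside, 59 mm mouth, up to the rim. A like pot drops in with 2 mm play until its shoulder sits on this rim, its origin then 40 mm above this one's. Origin: centre of underside, z up.
- pot_blue: Blue round pot, open top, 95 mm high, 80-170 g, loose on the worktop. Foot tapers from 36 mm diameter at the bottom to 52 mm at a flat shoulder 55 mm up; above it a straight collar, 64 mm outside, 59 mm mouth, up to the rim. A like pot drops in with 2 mm play until its shoulder sits on this rim, its origin then 40 mm above this one's. Origin: centre of underside, z up.
- pot_square: The odd one: blue plastic pot, square from above, 60 x 60 mm outside, straight sides, 95 mm high, wall 3 mm, open at the top, loose, 80-170 g, starts upright on the worktop. It fits no other pot. Grip it across two opposite sides near the rim. Origin: centre of the underside; x and y at right angles to its sides, z up.
- tray_stack: One of two identical shallow square wooden trays, fixed to the worktop, 104 x 104 mm outside, open above; the floor is 4 mm thick, walls 4 mm thick and 16 mm high. Origin: centre of the underside, on the worktop; x and y along its sides, z up. The grey pot stands in it.
- tray_odd: The other of two identical shallow square wooden trays, fixed to the worktop, 104 x 104 mm outside, open above; the floor is 4 mm thick, walls 4 mm thick and 16 mm high. Origin: centre of the underside, on the worktop; x and y along its sides, z up. It starts empty; the square pot belongs in it.
- stapler: Bystander, loose, to be left where it is: black stapler, 150 mm long, 36 mm wide, 54 mm high, long side along its y. Origin: centre of the underside.
- sticky_pad: Bystander, loose, to be left where it is: yellow pad of sticky notes, 76 x 50 x 14 mm. Origin: centre of the underside.
- tape_black: Bystander, loose, to be left where it is: roll of black tape lying flat, 59 mm across, 19 mm high. Origin: centre of the underside.
- staples_box: Bystander, loose, to be left where it is: red carton of staples, 62 x 48 x 26 mm. Origin: centre of the underside.
Things that resemble listed ones, but are neither listed nor needed, are in the scene too. Of the things that look like the pot_orange, take the one that is nearest to the robot's base at the start.

How it is judged:
By the outcome, as a careful person would: the job done as asked, in the order asked, and still so for the second after the job is handed in, with the robot touching nothing.
It also fails if it takes over 70 s, if anything falls off the work surface, if the arm or the gripper's body presses on something with over 40 N, if the wrist force passes 120 N, or if a joint passes its speed limit or range.

## Working session

There is one attempt and no reset: what is moved stays moved. The work goes in short steps, Python scripts to look and compute and a tool call to move; the robot and the scene stay as the last step left them, time stands still between calls to the robot, and variables do not carry over. Pictures are saved under pics/ and viewed, at most 10 in all, crops included, and the job is handed in when it is done.

Besides the shell and the picture viewer there is one more tool, called after "Request:" as name(argument=value, ...) on one line, values as JSON. carry_out: Moves the arm, as the interface text tells. Its arguments: {"type":"object","properties":{"steps":{"type":"string"},"squeeze":{"type":"number"}},"required":["steps"]}

```bash
mkdir -p pics; cat > h.py <<'E'
import cv2,numpy as np
from plant import robot,viewer
def grab(n,fn=None):
    d=viewer.grab_frame(n)
    np.save('pics/'+n+'.npy',d,allow_pickle=True)
    if fn: cv2.imwrite('pics/'+fn,d['frame'][:,:,::-1])
    return d
def load(n): return np.load('pics/'+n+'.npy',allow_pickle=True).item()
def K(d):
    f=240/np.tan(np.radians(d['vfov'])/2)
    return np.array([[f,0,d['cx']],[0,f,d['cy']],[0,0,1.]])
def px(d,u,v,z):
    n=cv2.undistortPoints(np.array([[[u,v]]],float),K(d),np.array(d['dist_coeffs'],float))[0,0]
    R=cv2.Rodrigues(np.array(d['rvec'],float))[0];t=np.array(d['tvec'],float).ravel()
    c=-R.T@t;r=R.T@np.array([n[0],n[1],1]);return c+r*(z-c[2])/r[2]
def proj(d,P):
    return cv2.projectPoints(np.array(P,float).reshape(-1,1,3),np.array(d['rvec'],float),np.array(d['tvec'],float),K(d),np.array(d['dist_coeffs'],float))[0][:,0]
E
python3 - <<'E'
from h import *
for n in('top','scene'):
    d=grab(n,n+'1.png'); print(n,d['vfov'],d['dist_coeffs'],px(d,320,240,0), -cv2.Rodrigues(np.array(d['rvec']))[0].T@np.array(d['tvec']).ravel())
s=robot.sense();print(s['eef_pos'],s['ee_rot'],s['width'])
E
```

```text
top 46.487487776631504 [0.05259394 0.         0.         0.         0.        ] [0.56682564 0.02134538 0.        ] [0.39986326 0.02700179 1.43866079]
scene 55.9038405122596 [-0.02254333  0.          0.          0.          0.        ] [ 0.65701893 -0.08215621  0.        ] [-0.14184876  0.65403446  0.49348546]
[ 0.20282985 -0.48385576  0.23070038] [[ 9.22309965e-01  3.86450812e-01 -3.15413957e-04]
 [ 3.86450876e-01 -9.22309034e-01  1.32888253e-03]
 [ 2.22638590e-04 -1.34753360e-03 -9.99999067e-01]] 0.08510265982893378
```

View pics/top1.png

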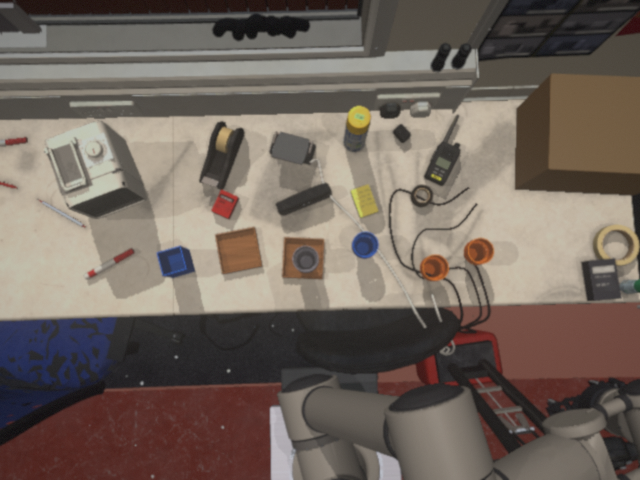

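View pics/scene1.png

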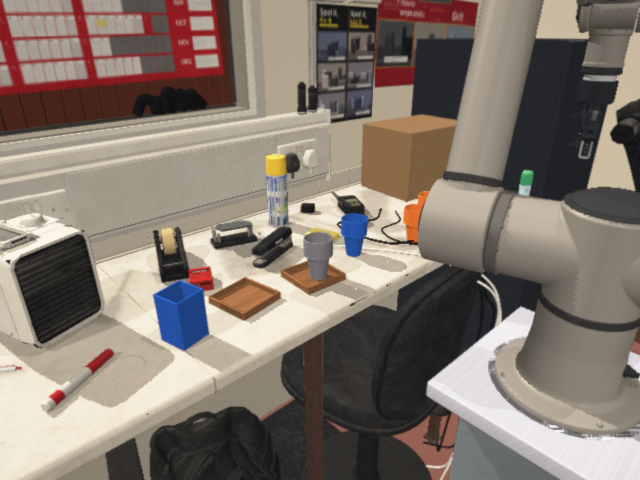

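The top view shows the blue square pot at (175,262), the empty tray at (239,251), the tray with the grey pot at (304,258) and the round blue pot at (364,245). Two orange candidates stand at (434,267) and (479,251). I'll enlarge the top view and measure.

```bash
python3 - <<'E'
from h import *
d=load('top');f=d['frame'][:,:,::-1]
a=cv2.resize(f[215:300,150:345],None,fx=4.1,fy=4.1,interpolation=cv2.INTER_CUBIC)[:300,:799]
b=cv2.resize(f[215:300,330:525],None,fx=4.1,fy=4.1,interpolation=cv2.INTER_CUBIC)[:300,:799]
a=cv2.resize(f[215:288,150:345],(780,292),interpolation=cv2.INTER_CUBIC)
b=cv2.resize(f[215:288,330:525],(780,292),interpolation=cv2.INTER_CUBIC)
cv2.imwrite('pics/crop1.png',np.vstack([a,b]))
for n,u,v,z in [('oA',434,267,.095),('oB',479,251,.095),('blue',364,245,.095),('grey',305,258,.099),('sq',175,262,.095)]:
    p=px(d,u,v,z);print(n,p,np.hypot(p[0],p[1]))
E
```

```text
oA [ 0.48233483 -0.25007064  0.095     ] 0.5433067389526288
oB [ 0.51772376 -0.35978159  0.095     ] 0.6304606909667816
blue [ 0.5404558  -0.08424346  0.095     ] 0.5469821080783929
grey [0.51286027 0.05909216 0.099     ] 0.5162533695689306
sq [0.51303347 0.37133924 0.095     ] 0.6333215416366383
```

View pics/crop1.png

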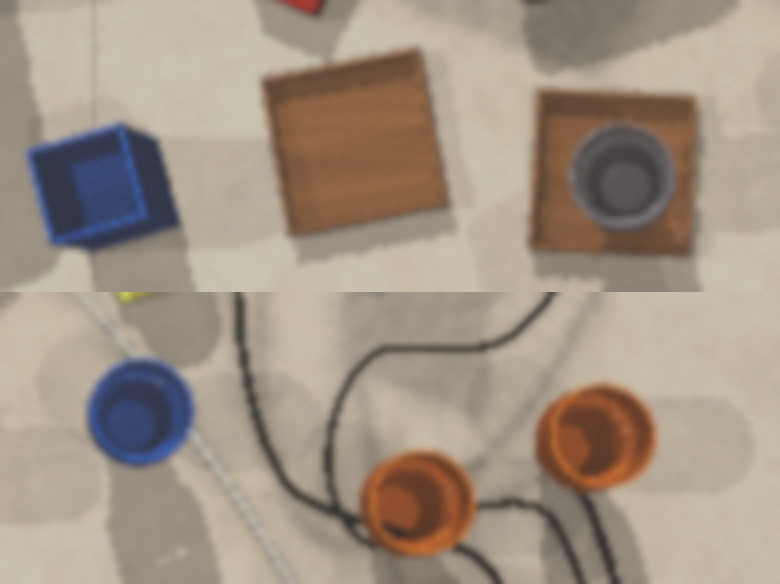

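Orange candidates: A at (434,267), 0.543 m from the base, and B at (479,251), 0.630 m. A is nearer, so it is pot_orange; the crop shows both as round, upright, open orange pots. Next I'll refine the positions by silhouette fit.

```bash
cat >> h.py <<'E'
from scipy.optimize import minimize
def model(x,y,z0=0):
    a=np.linspace(0,2*np.pi,40);P=[]
    for z,r in((.095,.032),(.055,.032),(.055,.026),(0,.018)):
        P.append(np.c_[x+r*np.cos(a),y+r*np.sin(a),0*a+z0+z])
    return P
def sil(d,x,y,z0=0,S=4):
    m=np.zeros((480*S,640*S),np.uint8);P=model(x,y,z0)
    for i in(0,2):
        h=cv2.convexHull((proj(d,np.vstack(P[i:i+2]))*S+S/2-.5).astype(np.float32)).astype(np.int32)
        cv2.fillConvexPoly(m,h,1)
    return m
def fit(d,mask,x,y,z0=0,S=4):
    M=cv2.resize(mask.astype(np.float32),None,fx=S,fy=S,interpolation=cv2.INTER_LINEAR)>.5
    c=lambda p:float((sil(d,p[0],p[1],z0,S).astype(bool)^M).sum())/M.sum()
    r=minimize(c,[x,y],method='Nelder-Mead',options=dict(initial_simplex=[[x,y],[x+.008,y],[x,y+.008]],xatol=2e-4,fatol=1e-4,maxiter=60))
    return r.x,r.fun
def hmask(d,h0,h1,u,v,r,s=90):
    H=cv2.cvtColor(d['frame'],cv2.COLOR_RGB2HSV);m=(H[...,0]>=h0)&(H[...,0]<=h1)&(H[...,1]>s)
    k=np.zeros_like(m);k[v-r:v+r,u-r:u+r]=1;return m&k
def quad(d,pts,z):
    Q=np.array([px(d,u,v,z)[:2] for u,v in pts]);c=Q.mean(0)
    e=np.roll(Q,-1,0)-Q;print('sides',np.linalg.norm(e,axis=1)*1000)
    a=np.degrees(np.arctan2(e[:,1],e[:,0]));print('ang',a%90);return c
E
python3 - <<'E'
from h import *
d=load('top')
print('blue',fit(d,hmask(d,105,125,364,245,20),.54,-.084))
print('oA',fit(d,hmask(d,3,20,434,267,21,140),.482,-.25))
print('oB',fit(d,hmask(d,3,20,479,251,20,140),.518,-.36))
print('grey',px(d,305.75-.3,259-.3,.099))
f=lambda L:[(150+a/4-.4,215+b/4-.4) for a,b in L]
print('sq',quad(d,f([(29,151),(122,125),(147,218),(53,244)]),.095))
print('odd',quad(d,f([(262,78),(418,49),(448,206),(291,236)]),.016))
print('stk',quad(d,f([(537,90),(696,97),(692,256),(529,249)]),.016))
s=load('scene');print(proj(s,[[.482,-.25,.095],[.5405,-.0842,.095],[.513,.059,.099]]))
print('blue scene',fit(s,hmask(s,105,125,353,235,28),.54,-.084))
E
```

```text
blue (array([ 0.54213807, -0.08804197]), np.float64(0.29333333333333333))
oA (array([ 0.48222336, -0.25458536]), np.float64(0.1922008794260588))
oB (array([ 0.51635925, -0.36204738]), np.float64(0.22333258477430945))
grey [0.51114045 0.05805615 0.099     ]
sides [57.24272081 58.46406178 57.55782619 58.15338596]
ang [14.20496479 14.68383611 13.89747442 14.3767473 ]
sq [0.51643222 0.37955602]
sides [101.21117499 102.98334696 101.15722912 103.22911812]
ang [8.98405575 9.72391196 9.12286916 9.75225961]
odd [0.54528876 0.23079972]
sides [102.01619388 101.80972938 103.72083367 101.91559522]
ang [85.7497975  86.81048054 85.81782705 85.85103043]
stk [0.52061477 0.06622164]
[[415.87296679 207.58457695]
 [353.69039272 218.10985915]
 [317.08498261 236.85396344]]
blue scene (array([ 0.54453207, -0.08976301]), np.float64(0.061611374407582936))
```

```bash
python3 - <<'E'
from h import *
d=load('top')
def cm(u,v,r,f):
    F=d['frame'].astype(int);m=f(F[...,0],F[...,1],F[...,2]);k=np.zeros_like(m);k[v-r:v+r,u-r:u+r]=1
    m=cv2.morphologyEx((m&k).astype(np.uint8),cv2.MORPH_CLOSE,np.ones((5,5)))
    m=cv2.morphologyEx(m,cv2.MORPH_OPEN,np.ones((5,5)));return m
for n,u,v,f,x,y in [('blue',364,245,lambda R,G,B:B>R+20,.544,-.089),('oA',434,267,lambda R,G,B:R>1.9*B,.482,-.254),('oB',479,251,lambda R,G,B:R>1.9*B,.518,-.362)]:
    m=cm(u,v,20,f);print(n,m.sum(),fit(d,m,x,y))
for p in [(.544,-.089,.095),(.511,.058,.099),(.482,-.254,.095)]: print(proj(d,[p])[0])
E
```

```text
blue 551 (array([ 0.54338132, -0.08801609]), np.float64(0.08295506128007263))
oA 585 (array([ 0.4816799 , -0.25403706]), np.float64(0.09982898674647285))
oB 609 (array([ 0.5191468 , -0.36407123]), np.float64(0.11765913757700205))
[365.90986778 243.48498548]
[305.47492108 258.75752812]
[435.64842653 267.09189534]
```

Request:
carry_out(steps="0 0.5 -0.15 0.04 0; 0 0.9 -0.27 0.08 0; 0 0.9 -0.27 0.08 0; 0 0.9 -0.27 0.08 0; 0 0.9 -0.27 0.08 0; 0 0.9 -0.27 0.08 0; 0 0.9 -0.27 0.08 0; 0 0.9 -0.27 0.08 0; 0 0.9 -0.27 0.08 0; 0 0.9 -0.27 0.08 0; 0 0.9 -0.27 0.08 0; 0 0.9 -0.27 0.08 0; 0 0.9 -0.27 0.08 0; 0 0.24 -0.09 0.04 0; 0 0 0 0 0; 0 0 0 0 0", squeeze=40)

```text
t: 1.43
eef_pos: [0.4814, -0.2541, 0.1997]
ee_rot: [[0.922, 0.387, -0.001], [0.387, -0.922, 0.0], [-0.001, -0.001, -1.0]]
contact_force: [-0.5, -0.5, -0.6]
width: 0.0851
gripper_force: 0.0
```

```bash
cat >> h.py <<'E'
def go(x,y,z):
    s=robot.sense();p=np.array(s['eef_pos']);R=np.array(s['ee_rot'])
    d=R.T@(np.array([x,y,z])-p)/.03
    print('t',round(s['t'],2),'p',p.round(4),'ydir',round(np.degrees(np.arctan2(R[1,1],R[0,1])),2),'w',round(s['width'],4),'gf',np.round(s['gripper_force'],1),'F',np.round(s['contact_force'],1),'units',d.round(2))
E
python3 - <<'E'
from h import *
go(.482,-.254,.057)
d=grab('wrist','w1.png'); print(proj(d,[[.482,-.254,.095],[.482,-.254,0]]))
E
```

```text
t 1.43 p [ 0.4814 -0.2541  0.1997] ydir -67.21 w 0.0851 gf 0.0 F [-0.5 -0.5 -0.6] units [0.02 0.01 4.76]
[[319.4967179  233.91859348]
 [319.44075734 198.77485234]]
```

View pics/w1.png

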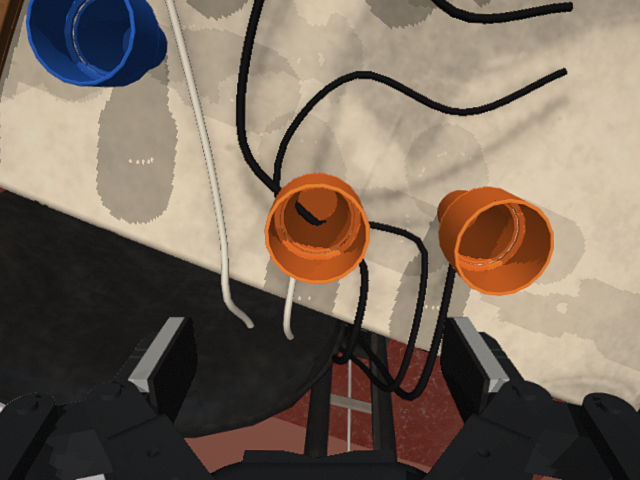

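Request:
carry_out(steps="0 0.02 -0.05 0.4 0; 0 0 0 0.8 0; 0 0 0 0.8 0; 0 0 0 0.8 0; 0 0 0 0.8 0; 0 0 0 0.6 0; 0 0 0 0.4 0; 0 0 0 0.16 0; 0 0 0 0 0; 1 0 0 0 0; 1 0 0 0 0; 1 0 0 0 0; 1 0 0 0 0; 1 0 0 0 0; 1 0 0 0 0; 1 0 0 0 0; 1 0 0 0 0")

```text
t: 2.9
eef_pos: [0.4824, -0.2532, 0.0588]
ee_rot: [[0.922, 0.387, 0.002], [0.387, -0.922, -0.002], [0.001, 0.003, -1.0]]
contact_force: [-2.2, 0.2, 7.0]
width: 0.0633
gripper_force: 44.4
```

```bash
python3 - <<'E'
from h import *
go(.482,-.254,.22)
E
```

```text
t 2.9 p [ 0.4824 -0.2532  0.0588] ydir -67.25 w 0.0633 gf 44.4 F [-2.2  0.2  7. ] units [-0.02  0.03 -5.37]
```

Request:
carry_out(steps="1 0 0 -0.2 0; 1 0 0 -0.6 0; 1 0 0 -0.9 0; 1 0 0 -0.9 0; 1 0 0 -0.9 0; 1 0.2 -0.37 -0.9 0; 1 0.4 -0.75 -0.9 0; 1 0.4 -0.75 -0.7 0; 1 0.4 -0.75 -0.3 0; 1 0.4 -0.75 0 0; 1 0.4 -0.75 0 0; 1 0.4 -0.75 0 0; 1 0.4 -0.75 0 0; 1 0.4 -0.75 0 0; 1 0.4 -0.75 0 0; 1 0.4 -0.75 0 0; 1 0.4 -0.75 0 0; 1 0.3 -0.57 0 0; 1 0 0 0 0; 1 0 0 0 0")

```text
t: 4.57
eef_pos: [0.5106, 0.0593, 0.2465]
ee_rot: [[0.921, 0.389, -0.0], [0.389, -0.921, -0.0], [-0.0, 0.0, -1.0]]
contact_force: [-0.1, 0.1, -1.5]
width: 0.0638
gripper_force: 44.7
```

```bash
python3 - <<'E'
from h import *
go(.511,.058,.139)
d=grab('wrist'); cv2.imwrite('pics/w2.png',d['frame'][:,:,::-1]); print(proj(d,[[.511,.058,.099]]),proj(d,[[.511,.058,.004]]),)
s=robot.sense();p=np.array(s['eef_pos']);R=np.array(s['ee_rot'])
for off in(-.038,-.048): print(proj(d,[p-R[:,2]*-off*1]) )
E
```

```text
t 4.57 p [0.5106 0.0593 0.2465] ydir -67.13 w 0.0638 gf 44.7 F [-0.1  0.1 -1.5] units [-0.    0.04  3.58]
[[321.12372988 216.61762612]] [[320.60778252 189.26715414]]
[[322.08316036 383.70865653]]
[[322.31609374 406.61607179]]
```

View pics/w2.png

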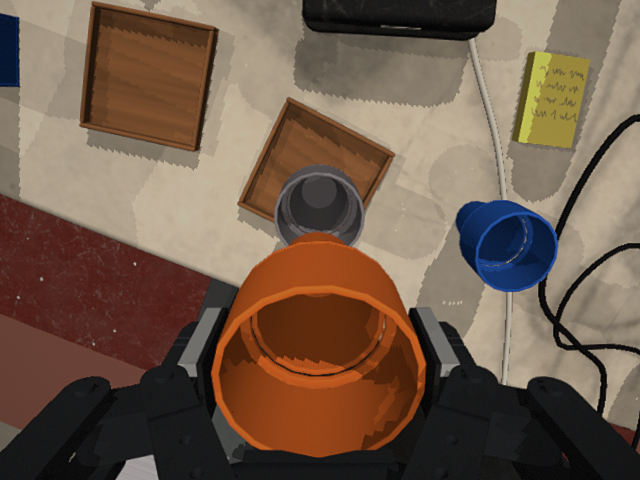

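The wrist view shows the orange pot held between the pads, rim centre about u=319.5. The grey rim is at u about 319.5, v about 210, so the two line up across the fingers. I'll check the alignment along tool x with projected overlays.

```bash
python3 - <<'E'
from h import *
d=load('wrist');f=d['frame'][:,:,::-1].copy()
s=robot.sense();p=np.array(s['eef_pos']);R=np.array(s['ee_rot'])
S=3;g=cv2.resize(f[150:470,205:435],None,fx=S,fy=S,interpolation=cv2.INTER_CUBIC)
a=np.linspace(0,6.2832,90)
def circ(c,r,z,col):
    q=proj(d,np.c_[c[0]+r*np.cos(a),c[1]+r*np.sin(a),0*a+z]);q=((q-[205,150])*S).astype(int)
    cv2.polylines(g,[q],1,col,1)
circ((.511,.058),.032,.099,(0,255,0));circ(p,.032,p[2]+.038-.002,(255,255,0));circ(p,.0295,p[2]+.036,(255,255,0))
circ((.511,.058),.048,.02,(0,0,0))
g=g[:, :];cv2.imwrite('pics/c2.png',cv2.resize(np.hstack([g[:480],g[480:]]),(800,278*800//800+0) if 0 else None,fx=.58,fy=.58))
E
```

```text
(no output)
```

View pics/c2.png

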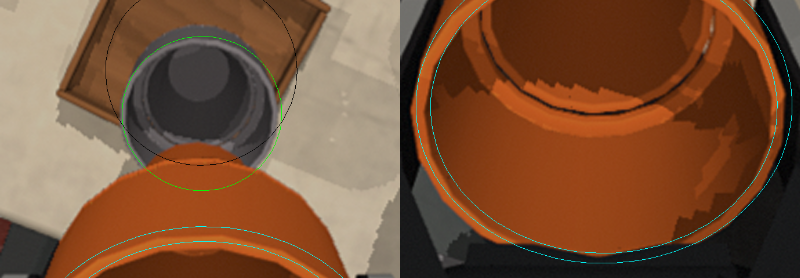

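The overlay puts the grey rim within about 0.5 mm of (0.511, 0.058). The held pot sits about 0.7 mm off the TCP and slightly low in the grip. Inserting now.

Request:
carry_out(steps="1 0 0.05 0.3 0; 1 0 0 0.6 0; 1 0 0 0.7 0; 1 0 0 0.7 0; 1 0 0 0.6 0; 1 0 0 0.4 0; 1 0 0 0.3 0; 1 0 0 0.3 0; 1 0 0 0.2 0; 1 0 0 0.15 0; 1 0 0 0 0; 1 0 0 0 0")

```text
t: 5.62
eef_pos: [0.5116, 0.0571, 0.119]
ee_rot: [[0.922, 0.386, 0.0], [0.386, -0.922, -0.0], [0.0, 0.0, -1.0]]
contact_force: [-0.3, 1.0, -2.3]
width: 0.0635
gripper_force: 44.7
```

Request:
carry_out(steps="1 0 0 0.1 0; 1 0 0 0.1 0; 1 0 0 0.1 0; 1 0 0 0.05 0; 1 0 0 0 0; 1 0 0 0 0")

```text
t: 6.12
eef_pos: [0.5114, 0.0572, 0.1082]
ee_rot: [[0.922, 0.387, -0.0], [0.387, -0.922, -0.0], [-0.0, 0.0, -1.0]]
contact_force: [-0.9, 0.1, -1.9]
width: 0.0633
gripper_force: 44.7
```

Request:
carry_out(steps="1 0 0 0.05 0; 1 0 0 0.05 0; 1 0 0 0.05 0; 1 0 0 0 0; 1 0 0 0 0")

```text
t: 6.53
eef_pos: [0.5114, 0.0572, 0.1037]
ee_rot: [[0.922, 0.386, -0.0], [0.386, -0.922, -0.0], [-0.0, 0.0, -1.0]]
contact_force: [-0.5, -0.5, -1.7]
width: 0.0635
gripper_force: 44.7
```

Request:
carry_out(steps="1 0 0 0.04 0; 1 0 0 0.04 0; 1 0 0 0.04 0; 1 0 0 0.04 0; 1 0 0 0 0; 1 0 0 0 0")

```text
t: 7.03
eef_pos: [0.5134, 0.057, 0.1026]
ee_rot: [[0.922, 0.387, 0.006], [0.387, -0.922, -0.001], [0.005, 0.003, -1.0]]
contact_force: [-4.4, -1.0, 25.7]
width: 0.0637
gripper_force: 46.8
```

Contact came at 0.1026 against an expected 0.1028, so the pot is seated. Relax and release.

Request:
carry_out(steps="1 0 0 -0.1 0; 1 0 0 0 0; 0.3 0 0 0 0; 0 0 0 0 0; 0 0 0 0 0; 0 0 0 0 0; 0 0 0 0 0; 0 0 0 -0.3 0; 0 0 0 -0.6 0; 0 0 0 -0.8 0; 0 0 0 -0.8 0; 0 0 0 -0.8 0; 0 0 0 -0.8 0; 0 0 0 -0.5 0; 0 0 0 0 0; 0 0 0 0 0")

```text
t: 8.37
eef_pos: [0.5116, 0.0572, 0.2407]
ee_rot: [[0.922, 0.386, 0.002], [0.387, -0.922, -0.0], [0.002, 0.001, -1.0]]
contact_force: [-0.1, -1.1, 0.5]
width: 0.0857
gripper_force: 0.0
```

```bash
python3 - <<'E'
from h import *
go(.544,-.0885,.2)
t=grab('top');w=grab('wrist');s=grab('scene')
S=3;a=np.linspace(0,6.2832,90)
def crop(d,u0,v0,u1,v1,cs):
    g=cv2.resize(d['frame'][v0:v1,u0:u1,::-1],None,fx=S,fy=S,interpolation=cv2.INTER_CUBIC)
    for c,r,z in cs:
        q=proj(d,np.c_[c[0]+r*np.cos(a),c[1]+r*np.sin(a),0*a+z]);cv2.polylines(g,[((q-[u0,v0]+.5)*S-.5).astype(int)],1,(0,255,0),1)
    return g
G=(.511,.058);B=(.544,-.0885)
o=proj(w,[[*G,.139],[*B,.095]]).astype(int);print(o)
L=crop(s,275,185,375,285,[(G,.032,.139),(G,.032,.099),(B,.032,.095)])
u,v=o.mean(0).astype(int);u0=max(0,min(u-100,440));v0=max(0,min(v-80,320))
W=crop(w,u0,v0,u0+160,v0+160,[(G,.032,.139),(B,.032,.095)])
h=300;print(u0,v0)
W=cv2.resize(crop(w,200,100,600,400,[(G,.032,.139),(G,.032,.099),(B,.032,.095)]),(460,345))
L=np.vstack([L,np.zeros((45,300,3),np.uint8)])
cv2.imwrite('pics/c3.png',np.hstack([L,W]))
E
```

```text
t 8.37 p [0.5116 0.0572 0.2407] ydir -67.26 w 0.0857 gf 0.0 F [-0.1 -1.1  0.5] units [-0.88  4.9   1.36]
[[318 236]
 [522 252]]
320 164
```

View pics/c3.png

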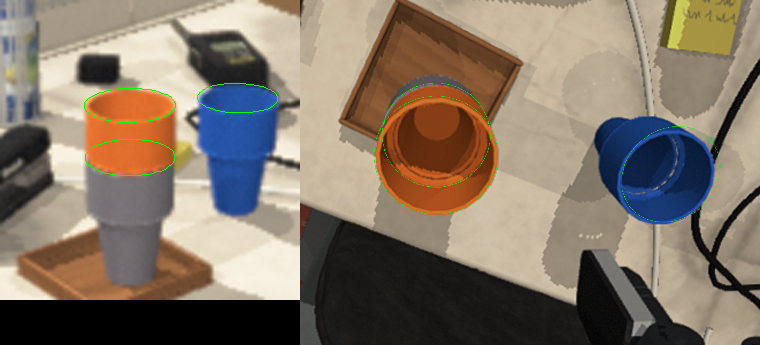

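The orange pot is seated straight on the grey one. The scene crop shows its collar sitting directly on the grey rim, and the wrist crop matches the overlay. Next is blue at (0.543, -0.087).

Request:
carry_out(steps="0 -0.1 0.4 0 0; 0 -0.15 0.8 0 0; 0 -0.15 0.8 0 0; 0 -0.15 0.8 0 0; 0 -0.15 0.8 0 0; 0 -0.15 0.8 0 0; 0 -0.04 0.44 0 0; 0 0 0 0.4 0; 0 0 0 0.8 0; 0 0 0 0.8 0; 0 0 0 0.8 0; 0 0 0 0.8 0; 0 0 0 0.8 0; 0 0 0 0.8 0; 0 0 0 0.5 0; 0 0 0 0.3 0; 0 0 0 0.12 0; 0 0 0 0 0; 0 0 0 0 0")

```text
t: 10.1
eef_pos: [0.5435, -0.0873, 0.057]
ee_rot: [[0.922, 0.387, 0.001], [0.387, -0.922, -0.0], [0.001, 0.001, -1.0]]
contact_force: [0.1, 0.0, -0.6]
width: 0.0853
gripper_force: 0.0
```

Request:
carry_out(steps="1 0 0 0 0; 1 0 0 0 0; 1 0 0 0 0; 1 0 0 0 0; 1 0 0 0 0; 1 0 0 0 0; 1 0 0 0 0; 1 0 0 0 0")

```text
t: 10.77
eef_pos: [0.5436, -0.0871, 0.0578]
ee_rot: [[0.922, 0.387, 0.002], [0.387, -0.922, -0.001], [0.002, 0.001, -1.0]]
contact_force: [-1.2, 0.8, 5.3]
width: 0.0632
gripper_force: 43.3
```

Request:
carry_out(steps="1 0 0 -0.2 0; 1 0 0 -0.6 0; 1 0 0 -0.9 0; 1 0 0 -0.9 0; 1 0 0 -0.9 0; 1 0 0 -0.9 0; 1 0 0 -0.9 0; 1 0 0 -0.9 0; 1 0.05 -0.35 -0.7 0; 1 0.13 -0.75 -0.5 0; 1 0.13 -0.75 0 0; 1 0.13 -0.75 0 0; 1 0.13 -0.75 0 0; 1 0.13 -0.75 0 0; 1 0.13 -0.5 0 0; 1 0.04 -0.25 0 0; 1 0 0 0 0; 1 0 0 0 0")

```text
t: 12.27
eef_pos: [0.5108, 0.057, 0.2786]
ee_rot: [[0.922, 0.387, 0.0], [0.387, -0.922, -0.001], [0.0, 0.001, -1.0]]
contact_force: [-0.3, -0.5, -1.8]
width: 0.0627
gripper_force: 44.4
```

```bash
python3 - <<'E'
from h import *
go(.5114,.0572,.143)
d=grab('wrist');s=robot.sense();p=np.array(s['eef_pos']);F=d['frame'].astype(int)
f=d['frame'][:,:,::-1].copy();S=3;a=np.linspace(0,6.2832,90)
g=cv2.resize(f[150:470,205:435],None,fx=S,fy=S,interpolation=cv2.INTER_CUBIC)
def circ(c,r,z):
    q=proj(d,np.c_[c[0]+r*np.cos(a),c[1]+r*np.sin(a),0*a+z]);cv2.polylines(g,[((q-[205,150])*S).astype(int)],1,(0,255,0),1)
circ((.511,.058),.032,.139);circ(p,.032,p[2]+.036)
cv2.imwrite('pics/c4.png',cv2.resize(np.hstack([g[:480],g[480:]]),None,fx=.58,fy=.58))
E
```

```text
t 12.27 p [0.5108 0.057  0.2786] ydir -67.23 w 0.0627 gf 44.4 F [-0.3 -0.5 -1.8] units [ 0.02 -0.    4.52]
```

View pics/c4.png

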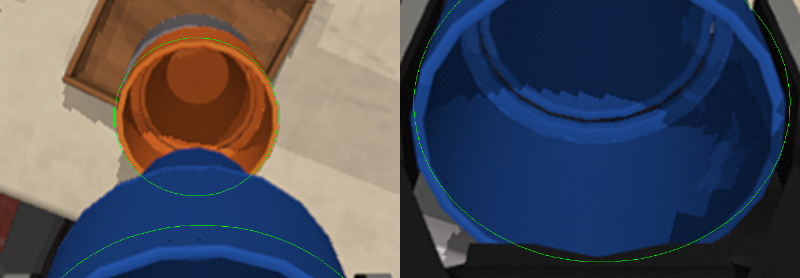

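Request:
carry_out(steps="1 0 0 0.3 0; 1 0 0 0.6 0; 1 0 0 0.7 0; 1 0 0 0.7 0; 1 0 0 0.6 0; 1 0 0 0.4 0; 1 0 0 0.3 0; 1 0 0 0.25 0; 1 0 0 0.2 0; 1 0 0 0.1 0; 1 0 0 0 0; 1 0 0 0 0")

```text
t: 13.32
eef_pos: [0.5111, 0.0572, 0.1542]
ee_rot: [[0.922, 0.386, 0.001], [0.386, -0.922, -0.0], [0.001, 0.0, -1.0]]
contact_force: [0.0, 0.5, -1.8]
width: 0.0632
gripper_force: 44.4
```

Request:
carry_out(steps="1 0 0 0.08 0; 1 0 0 0.08 0; 1 0 0 0.08 0; 1 0 0 0.05 0; 1 0 0 0.05 0; 1 0 0 0 0; 1 0 0 0 0")

```text
t: 13.9
eef_pos: [0.5109, 0.0572, 0.1436]
ee_rot: [[0.922, 0.386, 0.0], [0.386, -0.922, -0.0], [0.0, 0.0, -1.0]]
contact_force: [1.6, -0.1, -1.2]
width: 0.063
gripper_force: 44.4
```

Request:
carry_out(steps="1 0 0 0.04 0; 1 0 0 0.04 0; 1 0 0 0.04 0; 1 0 0 0.04 0; 1 0 0 0 0; 1 0 0 0 0")

```text
t: 14.4
eef_pos: [0.5125, 0.0569, 0.1416]
ee_rot: [[0.922, 0.387, 0.005], [0.387, -0.922, -0.001], [0.005, 0.003, -1.0]]
contact_force: [-2.0, -1.4, 15.9]
width: 0.063
gripper_force: 45.9
```

Seated at 0.1416 against an expected 0.1418. Release and retreat.

Request:
carry_out(steps="1 0 0 -0.08 0; 1 0 0 0 0; 0.3 0 0 0 0; 0 0 0 0 0; 0 0 0 0 0; 0 0 0 0 0; 0 0 0 0 0; 0 0 0 -0.3 0; 0 0 0 -0.6 0; 0 0 0 -0.8 0; 0 0 0 -0.8 0; 0 0 0 -0.8 0; 0 0 0 -0.5 0; 0 0 0 0 0; 0 0 0 0 0")

```text
t: 15.65
eef_pos: [0.511, 0.0572, 0.256]
ee_rot: [[0.922, 0.386, 0.002], [0.386, -0.922, -0.0], [0.002, 0.001, -1.0]]
contact_force: [-0.3, 0.1, -0.7]
width: 0.0857
gripper_force: 0.0
```

```bash
python3 - <<'E'
from h import *
go(.5164,.3796,.2)
s=grab('scene');S=3;a=np.linspace(0,6.2832,90)
F=s['frame'][:,:,::-1]
L=cv2.resize(F[160:290,270:370],None,fx=S,fy=S,interpolation=cv2.INTER_CUBIC)
for z in(.099,.139,.179):
    q=proj(s,np.c_[.511+.032*np.cos(a),.058+.032*np.sin(a),0*a+z]);cv2.polylines(L,[((q-[270,160]+.5)*S).astype(int)],1,(0,255,0),1)
R=cv2.resize(F[270:360,140:220],(346,390),interpolation=cv2.INTER_CUBIC)
c,t=np.array([.5164,.3796]),np.radians(14.3)
for z in(0,.095):
    e=np.array([[1,1],[1,-1],[-1,-1],[-1,1]])*.03@np.array([[np.cos(t),np.sin(t)],[-np.sin(t),np.cos(t)]])+c
    q=proj(s,np.c_[e,[z]*4]);cv2.polylines(R,[((q-[140,270]+.5)*4.33).astype(int)],1,(0,255,0),1)
cv2.imwrite('pics/c5.png',np.hstack([L,R]))
E
```

```text
t 15.65 p [0.511  0.0572 0.256 ] ydir -67.26 w 0.0857 gf 0.0 F [-0.3  0.1 -0.7] units [ 4.32 -9.84  1.87]
```

View pics/c5.png

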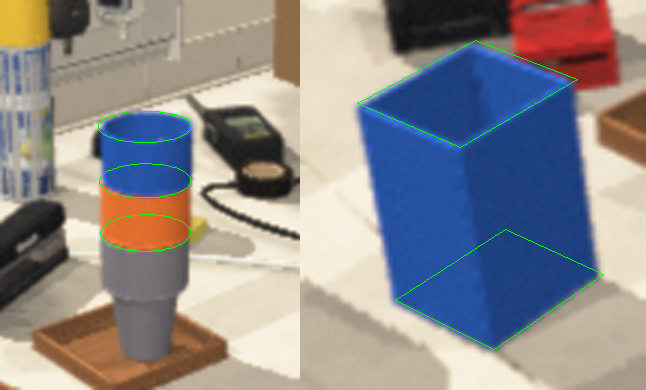

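Both views agree: the stack is straight and fully home, and the square pot model matches at (0.516, 0.380), 14.3°. Move over it, turn 8.4° and look.

Request:
carry_out(steps="0 0.18 -0.4 0 0; 0 0.36 -0.82 0 0; 0 0.36 -0.82 0 0; 0 0.36 -0.82 0 0; 0 0.36 -0.82 0 0; 0 0.36 -0.82 0 0; 0 0.36 -0.82 0 0; 0 0.36 -0.82 0 0; 0 0.36 -0.82 0 0; 0 0.36 -0.82 0 0; 0 0.36 -0.82 0 0; 0 0.36 -0.82 0 0; 0 0.18 -0.42 0 0; 0 0 0 0.4 0.4; 0 0 0 0.5 0.6; 0 0 0 0.4 0.41; 0 0 0 0.2 0; 0 0 0 0 0; 0 0 0 0 0")

```text
t: 17.28
eef_pos: [0.516, 0.3794, 0.2095]
ee_rot: [[0.969, 0.248, -0.001], [0.248, -0.969, -0.001], [-0.002, 0.001, -1.0]]
contact_force: [0.3, 1.0, 0.7]
width: 0.0854
gripper_force: 0.0
```

```bash
python3 - <<'E'
from h import *
go(.5164,.3796,.060)
E
```

```text
t 17.28 p [0.516  0.3794 0.2095] ydir -75.66 w 0.0854 gf 0.0 F [0.3 1.  0.7] units [ 0.02 -0.01  4.98]
```

Request:
carry_out(steps="0 0 0 0.4 0; 0 0 0 0.8 0; 0 0 0 0.8 0; 0 0 0 0.8 0; 0 0 0 0.8 0; 0 0 0 0.7 0; 0 0 0 0.4 0; 0 0 0 0.28 0; 0 0 0 0 0; 0 0 0 0 0; 1 0 0 0 0; 1 0 0 0 0; 1 0 0 0 0; 1 0 0 0 0; 1 0 0 0 0; 1 0 0 0 0; 1 0 0 0 0; 1 0 0 0 0; 1 0 0 0 0")

```text
t: 18.87
eef_pos: [0.517, 0.3803, 0.0625]
ee_rot: [[0.969, 0.247, 0.003], [0.247, -0.969, 0.002], [0.003, -0.001, -1.0]]
contact_force: [0.0, 1.4, 5.3]
width: 0.0597
gripper_force: 43.7
```

Request:
carry_out(steps="1 0 0 -0.2 0; 1 0 0 -0.5 0; 1 0 0 -0.7 0; 1 0 0 -0.7 0; 1 0 0 -0.4 0; 1 0 0 0 0; 1 0 0 0 0")

```text
t: 19.45
eef_pos: [0.5163, 0.3795, 0.1362]
ee_rot: [[0.969, 0.247, 0.001], [0.247, -0.969, 0.0], [0.001, 0.0, -1.0]]
contact_force: [-0.8, -0.8, -1.5]
width: 0.0594
gripper_force: 43.4
```

```bash
python3 - <<'E'
from h import *
go(.5453,.2308,.066)
E
```

```text
t 19.45 p [0.5163 0.3795 0.1362] ydir -75.72 w 0.0594 gf 43.4 F [-0.8 -0.8 -1.5] units [-0.29  5.04  2.34]
```

Request:
carry_out(steps="1 -0.03 0.4 0 0; 1 -0.04 0.7 0 0; 1 -0.04 0.7 0 0; 1 -0.04 0.7 0 0; 1 -0.04 0.7 0 0; 1 -0.04 0.7 0 0; 1 -0.04 0.7 0 0; 1 -0.02 0.44 0 0; 1 0 0 0 0.4; 1 0 0 0.3 0.42; 1 0 0 0.4 0; 1 0 0 0.5 0; 1 0 0 0.4 0; 1 0 0 0.25 0; 1 0 0 0.15 0; 1 0 0 0 0; 1 0 0 0 0")

```text
t: 20.87
eef_pos: [0.5452, 0.2308, 0.0759]
ee_rot: [[0.987, 0.163, -0.0], [0.163, -0.987, -0.0], [-0.0, 0.0, -1.0]]
contact_force: [0.6, 0.4, -1.0]
width: 0.0591
gripper_force: 43.5
```

Request:
carry_out(steps="1 0 0 0.06 0; 1 0 0 0.06 0; 1 0 0 0.06 0; 1 0 0 0.06 0; 1 0 0 0.06 0; 1 0 0 0 0; 1 0 0 0 0")

```text
t: 21.45
eef_pos: [0.5451, 0.2309, 0.0668]
ee_rot: [[0.987, 0.163, -0.0], [0.163, -0.987, -0.0], [-0.0, 0.0, -1.0]]
contact_force: [-0.5, 0.7, -1.7]
width: 0.0596
gripper_force: 43.4
```

Request:
carry_out(steps="1 0 0 0.04 0; 1 0 0 0.03 0; 1 0 0 0 0; 1 0 0 0 0")

```text
t: 21.78
eef_pos: [0.5453, 0.231, 0.0665]
ee_rot: [[0.987, 0.163, 0.001], [0.163, -0.987, 0.0], [0.001, 0.0, -1.0]]
contact_force: [-3.5, -0.5, 9.6]
width: 0.0595
gripper_force: 44.3
```

On the tray floor. Release, retreat and check.

Request:
carry_out(steps="1 0 0 -0.04 0; 0.3 0 0 0 0; 0 0 0 0 0; 0 0 0 0 0; 0 0 0 0 0; 0 0 0 0 0; 0 0 0 -0.3 0; 0 0 0 -0.6 0; 0 0 0 -0.8 0; 0 0 0 -0.8 0; 0 0 0 -0.8 0; 0 0 0 -0.8 0; 0 0 0 -0.5 0; 0 0 0 0 0; 0 0 0 0 0; 0 0 0 0 0")

```text
t: 23.12
eef_pos: [0.5445, 0.2307, 0.203]
ee_rot: [[0.987, 0.163, -0.002], [0.163, -0.987, -0.001], [-0.002, 0.0, -1.0]]
contact_force: [0.3, 0.4, -0.4]
width: 0.0853
gripper_force: 0.0
```

```bash
python3 - <<'E'
from h import *
go(.5453,.2308,.2)
d=grab('scene','s9.png')
E
```

```text
t 23.12 p [0.5445 0.2307 0.203 ] ydir -80.64 w 0.0853 gf 0.0 F [ 0.3  0.4 -0.4] units [0.03 0.   0.1 ]
```

View pics/s9.png

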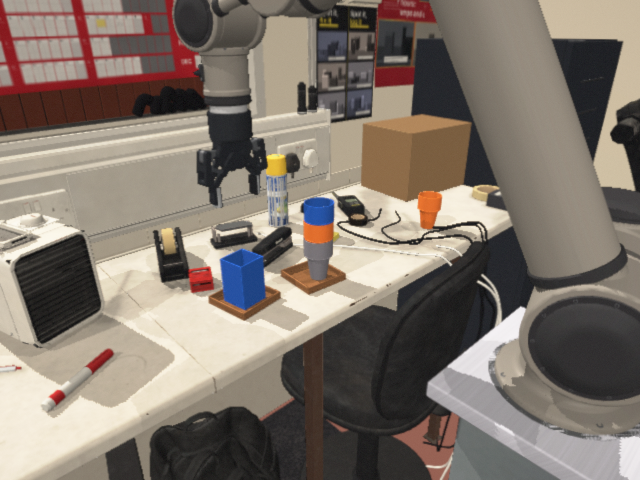

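The scene view shows the square pot upright in its tray at (243,280) and a straight three-pot stack at (319,240). The bystanders are unmoved and the gripper is clear.

```bash
python3 -c "
from plant import robot;print(robot.hand_in())"
```

```text
the job is handed in; nothing more can be done
None
```

The job is handed in at about 23 s of the 70 s allowed: orange then blue are nested fully home on the grey pot, the square pot stands upright in the other tray, and everything is released; no verdict was returned.

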